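# Draw the shoehorn out from under the loaded tray

### The arm

A 6-joint arm with a two-finger parallel gripper is mounted at the origin on the work surface. World frame = base frame: x ahead of the robot, y to its left, z up, the work surface at z = 0. Lengths are in m, angles in rad, forces in N, time in s.
With the tool pointing down it reaches from about 0.425 to 0.95 m from the base axis. Payload 3.5 kg.
Tool frame: the origin (TCP) lies between the finger pads; the fingertips stand 22 mm ahead of it and the grasp point (between the pads) lies 3 mm ahead of it (ctrl.nose_length is the z of the fingertips in the tool frame, in m); z points along the fingers, y is the line along which they close (so a half turn about z gives the same grasp; the last joint's range is limited). The gripper opens to 85 mm and grips with 20 to 120 N. Pads are 22 mm wide; open, the fingers measure 114 mm over their backs; the gripper's body (76 mm by 85 mm) begins 54 mm behind the grasp point. The pads swing forward as they close: fully open they stand 13 mm farther back than shut.
Start: joints at [-1.432, 0.286, 1.577, -0, 1.279, -0.15], TCP at [0.192, -0.647, 0.253] pointing down, gripper open.
Joint ranges: [-2.77, 2.77], [-0.9, 2.22], [0.21, 2.48], [-1.53, 4.67], [0.24, 2.81], [-2.84, 2.84]. Speed limits (rad/s): [2.79, 2.79, 3.14, 3.14, 3.14, 3.14].

### API

Orientations are given as a unit quaternion [x, y, z, w].
In Python, from plant import ctrl gives the robot as it stands. The module is installed in compiled form; this text tells all that it offers.
- The arm moves only by the tool send_rows, never from a script. Its argument "rows" is text: rows parted by semicolons, each of 7 numbers parted by spaces: the turn, a rotation vector about the tool's x, y, z in fractions of the full range, 1 being pi/2 rad, then the shift along the tool's x, y, z in shares of 0.75 m (1.0 is 0.75 m), then the opening, from -1 (shut) to 1 (fully open). A call has 1 to 8 rows; each row is the pose to reach, as a shift and turn from the pose commanded when the call began, along the tool's axes at that moment; what a row does not reach only later rows make up. A row lasts 1/8 s, in which the tool goes at most 62.5 mm and 10.7 degrees, less where a joint would pass 70% of its speed; a pose out of reach is approached as far as the arm can. No shift or turn number may pass 1 either way. A call with a gripper value outside its range is refused whole. The fingers move at their own pace and stop on an object; "grip_force" is the grip in N (left out, the last holds). Time passes only in rows, so rows that repeat a pose let the fingers close. It gives the time, the measured TCP pose, the force, the opening and the grip force at its end, in the units of the state.
- ctrl.get_state(): the state, without advancing time (a new reading comes with each control period).
- ctrl.read_camera(name): name is "scene" or "top" or "wrist"; returns a dict with "color" (400x640x3 uint8, red, green, blue), "fx", "fy", "cx", "cy" (pixels), "D" ([k1, k2, p1, p2, k3] as OpenCV has them; the pictures are not rectified), "extrinsics" (4x4, takes a point from world to camera coordinates). Camera axes: x right, y down, z forward; pixel columns grow to the right and rows downward; lengths in m; the calibration is good to about 2 mm. A picture is of the moment at which its call begins. There is no depth.
- ctrl.sign_off(): hands the job in; it is judged then, once.
Trained networks look in a picture, given as the dict that the camera call returned (one of the last four; its "shot" number tells which), for a name from the list of things; names that differ only in an ending like _2 or _b are one class to them, and where a whole thing is asked for, a point or a joint stands for the part that bears it (a point fixed in the world has none). Each returns a list of dicts, best first, with "p" (0 to 1); they miss things now and then, are a little off and sometimes report something else, mostly with a low value. They report only what shows in the picture. A call takes as long as a camera call. They do not tell look-alikes from the thing itself.
- ctrl.look_for(picture, target): "position" ([x, y, z] in m, in the coordinates of the camera as it stood for that picture, good to about 4 mm: the middle of the surface that is visible of it).
The state is a dict: "time": time; "qpos": joint angles; "dq": joint speeds; "joint_efforts": joint torques, N m; "eef_pos": TCP position; "tcp_rot": TCP orientation; "contact_force": force on the tool from outside, world axes, zero at the start; "wrist_torque": the same for the moment, N m; "opening": opening from 0.0 (shut) to 1.0 (fully open); "finger_force": force on a finger pad.
Only numpy, scipy, OpenCV 4.12 (cv2) and the standard library are available. Lean on these libraries where they do the work, as an engineer would, in place of code of your own. Each camera call takes 0.05 s, during which the arm holds its last target. There are 200 camera calls.

### The job

The wooden shoehorn is trapped under the round tray that carries the pill case with the glass paperweight on top. Take it by its handle and draw it out gently, feeling for the hidden keeper gate instead of forcing it, so that the stack stays standing in its dock untouched by the gripper; then lay the shoehorn flat inside the long shallow wooden rack and let go. Leave the bowl, the bottle and the nightlight alone.

Things in the scene. Friction and masses are not known exactly. Their poses are not given: they have to be found in the camera images.
- shoehorn: Flat wooden shoehorn, 200 mm long, 60 g, flat on the console. Origin: underside, mid-handle; z up, +y along it to the heel. Handle 24 mm wide (x), 16 high, y -45 to 45 mm, sticks out from the tray. Shank 18 wide, 8 high, y 45 to 110. Heel 44 wide, square shoulders, 8 high, y 110 to 155, under the tray at the start.
- dock: Fixed dock in which the tray stands. Origin on the console, middle of the tray's place; z up; the shoehorn is drawn out along its -y. Steel posts (radius 6 mm, 22 mm high) at x -40 and +40, y -52.5 mm stop the tray from following. Runners 6 mm high at x -48 and +48 mm catch the tray afterwards. The tray's drag on the shoehorn is some 2 to 6 N.
- tray: Round aluminium tray, 120 mm across, 12 mm high, floor 4 mm thick, 130 g; starts on the shoehorn 8 mm above the console, ends on the runners 6 mm above it. Origin: centre of its underside, z up.
- pill_case: Red plastic pill case with twist lid, 64 mm across, 28 mm high, about 40 g, standing loose in the middle of the tray. Origin: centre of its underside, z up.
- paperweight: Domed glass paperweight with flat bottom, 56 mm across, 31 mm high, about 120 g, standing loose on the pill case's lid. Origin: centre of its underside, z up.
- rack: Long shallow open-topped wooden rack fixed on the console, outside 96 mm (x) by 250 mm (y) by 14 mm high, walls and floor 5 mm thick. Origin: centre of its underside, z up, y along its length. The shoehorn may lie in it either way round.
- heel_tip (a point): Point on the shoehorn's underside at the far end of the heel, 155 mm from its origin.
- handle_end (a point): Point on the shoehorn's underside at the end of the handle, 45 mm from its origin.
- key_bowl: Dark key bowl, 110 mm across, 45 mm high, bystander. Origin: centre of its underside.
- sanitizer: Clear plastic bottle, 52 mm across, 110 mm high, bystander. Origin: centre of its underside.
- nightlight: White nightlight with a toggle switch, fixed, 60 x 90 mm, 92 mm high, bystander. Origin: centre of its underside.
- gate_line (a point): Dock x 0, y -27 mm on the console: the line of the hidden keeper gate, 2 blocks 6 mm high, 8 wide, 10 deep, opening 47.6 mm. The opening's middle lies at any dock x from -10 to +10 mm, unseen, too stiff to push. The heel's shoulder meets it after 8 to 16 mm of draw; if caught, the pull jumps (and twists faintly): ease back, shift sideways, try on, else the other way. Limit 25 N.
Mind the look-alikes: they are no part of the job. Of the things that look like the pill_case, the middle-sized one is meant.

How it is judged:
By the outcome, as a careful person would: the job done as asked, in the order asked, and still so for the second after the job is handed in, with the robot touching nothing.
It also fails if it takes over 72 s, if anything falls off the work surface, if the arm or the gripper's body presses on something with over 40 N, if the wrist force passes 120 N, or if a joint passes its speed limit or range.

## Working session

There is one attempt and no reset: what is moved stays moved. The work goes in short steps, Python scripts to look and compute and a tool call to move; the robot and the scene stay as the last step left them, time stands still between calls to the robot, and variables do not carry over. Pictures are saved under pics/ and viewed, at most 10 in all, crops included, and the job is handed in when it is done.

Besides the shell and the picture viewer there is one more tool, called after "Emit:" as name(argument=value, ...) on one line, values as JSON. send_rows: Moves the arm, as the interface text tells. Its arguments: {"type":"object","properties":{"rows":{"type":"string"},"grip_force":{"type":"number"}},"required":["rows"]}

```bash
mkdir -p pics
cat > h.py <<'E'
import numpy as np, cv2
from plant import ctrl
from scipy.spatial.transform import Rotation as R
def shot(n,f=None):
    p=ctrl.read_camera(n)
    if f: cv2.imwrite('pics/'+f,p['color'][:,:,::-1])
    return p
def K(p): return np.array([[p['fx'],0,p['cx']],[0,p['fy'],p['cy']],[0,0,1.]])
def world(p,c): 
    E=np.array(p['extrinsics']); return E[:3,:3].T@(np.array(c)-E[:3,3])
def px2w(p,uv,z):
    uv=np.array(uv,float).reshape(-1,1,2)
    n=cv2.undistortPoints(uv,K(p),np.array(p['D'])).reshape(-1,2)
    E=np.array(p['extrinsics']); o=-E[:3,:3].T@E[:3,3]
    d=np.c_[n,np.ones(len(n))]@E[:3,:3]
    return o+d*((z-o[2])/d[:,2])[:,None]
def w2px(p,X):
    E=np.array(p['extrinsics'])
    return cv2.projectPoints(np.array(X,float).reshape(-1,3),cv2.Rodrigues(E[:3,:3])[0],E[:3,3],K(p),np.array(p['D']))[0].reshape(-1,2)
E
python3 - <<'E'
from h import *
np.set_printoptions(precision=4,suppress=True)
a=shot('top','top.png');b=shot('scene','scene.png')
for nm,p in(('top',a),('scene',b)):
    for t in 'shoehorn tray pill_case paperweight rack key_bowl sanitizer nightlight dock'.split():
        try:
            for r in ctrl.look_for(p,t):
                if r['p']>.2: 
                    w=world(p,r['position']);print(nm,t,round(r['p'],2),w,w2px(p,w)[0].round())
        except Exception as e: print(nm,t,e)
s=ctrl.get_state();print(s['time'],s['tcp_rot'],s['contact_force'],s['opening'])
E
```

```text
top shoehorn 0.92 [0.5867 0.0672 0.0122] [322. 196.]
top tray 0.85 [0.5576 0.1755 0.0085] [281. 208.]
top pill_case 0.84 [0.7217 0.2815 0.0436] [239. 144.]
top pill_case 0.49 [0.5479 0.3253 0.0212] [223. 212.]
top pill_case 0.42 [0.5645 0.1707 0.0387] [282. 204.]
top paperweight 0.58 [0.5641 0.1848 0.0627] [275. 203.]
top paperweight 0.53 [0.5875 0.0665 0.0168] [323. 196.]
top rack 0.76 [ 0.5172 -0.2723  0.0051] [452. 222.]
top key_bowl 0.62 [ 0.7834 -0.1034  0.0221] [386. 122.]
top nightlight 0.86 [0.7804 0.1347 0.0306] [296. 123.]
top dock 0.64 [0.5345 0.1356 0.0115] [296. 217.]
scene shoehorn 0.84 [0.5942 0.0688 0.0101] [317. 215.]
scene tray 0.67 [0.5854 0.2021 0.0346] [365. 230.]
scene tray 0.61 [0.5836 0.1913 0.0064] [361. 235.]
scene pill_case 0.93 [0.5555 0.3294 0.0217] [418. 250.]
scene pill_case 0.65 [0.5888 0.2025 0.0367] [364. 230.]
scene pill_case 0.56 [0.733  0.289  0.0367] [363. 292.]
scene pill_case 0.44 [0.5924 0.0704 0.011 ] [318. 214.]
scene rack 0.81 [ 0.5187 -0.2671  0.0052] [241. 151.]
scene key_bowl 0.6 [ 0.769  -0.1157  0.0259] [214. 220.]
scene sanitizer 0.7 [0.407  0.4386 0.0629] [491. 219.]
scene dock 0.66 [0.6179 0.141  0.0105] [335. 233.]
1.0 [ 0.9896  0.1439  0.     -0.    ] [0.1275 0.2299 0.1746] 1.0008589796193053
```

View pics/top.png

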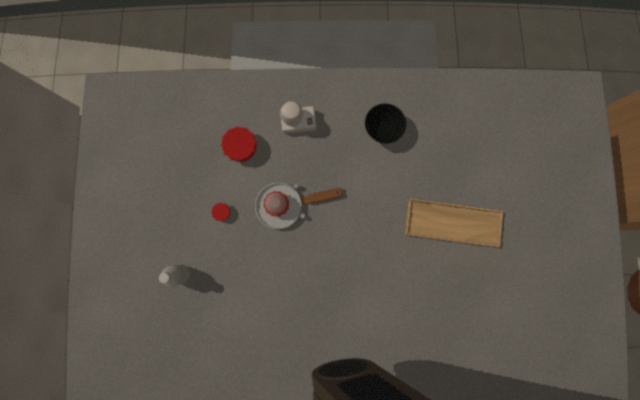

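View pics/scene.png

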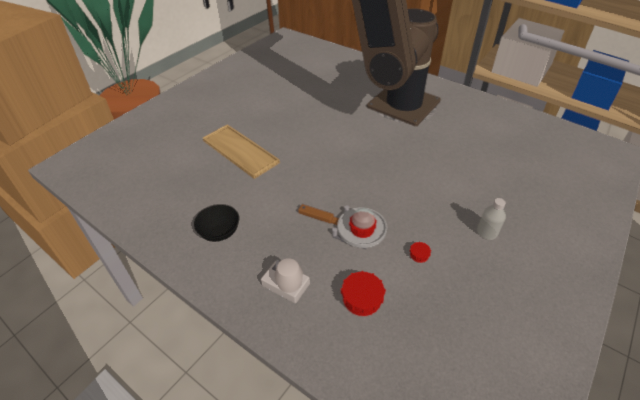

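The top view shows three red cases: large at (239,144), small at (221,212) and middle-sized at (277,205). The middle-sized one is on the tray with the glass on it, so that stack is the one meant. The handle runs (303,200)–(342,192) and the rack is at (454,223). I'll confirm in one crop and measure.

Run:
```python
from h import *
np.set_printoptions(precision=4,suppress=True)
p=shot('top'); c=p['color']
cv2.imwrite('pics/crop.png',cv2.resize(c[120:245,210:350],None,fx=5,fy=4.8*5/4.8,interpolation=cv2.INTER_CUBIC)[:600,:,::-1])
def seg(p,box,z,lo,hi):
    x0,y0,x1,y1=box; h=cv2.cvtColor(p['color'][y0:y1,x0:x1],cv2.COLOR_RGB2HSV)
    m=cv2.inRange(h,lo,hi); n,l,s,_=cv2.connectedComponentsWithStats(m); i=1+s[1:,4].argmax()
    v,u=np.where(l==i); W=px2w(p,np.c_[u+x0,v+y0],z); r=cv2.minAreaRect((W[:,:2]*1000).astype(np.float32))
    print(len(u),'mean',W.mean(0),'rect',r)
    a=np.linalg.svd(W[:,:2]-W[:,:2].mean(0),full_matrices=False)[2][0];print('axis deg',np.degrees(np.arctan2(a[1],a[0])))
seg(p,(300,180,350,210),.016,(5,90,40),(20,255,255))
seg(p,(400,190,510,255),.012,(8,60,40),(30,255,255))
b=shot('scene')
seg(b,(290,195,340,228),.016,(5,90,40),(20,255,255))
seg(b,(195,120,285,180),.012,(8,60,40),(30,255,255))
```

```text
375 mean [0.5877 0.0689 0.016 ] rect ((587.3331298828125, 70.19813537597656), (25.074304580688477, 107.10152435302734), 12.567817687988281)
axis deg -77.61805068409154
3735 mean [ 0.5149 -0.2742  0.012 ] rect ((514.8956298828125, -275.1947021484375), (257.98944091796875, 100.4725341796875), 81.71529388427734)
axis deg -98.26341432180726
384 mean [0.5963 0.0715 0.016 ] rect ((595.30126953125, 72.4089584350586), (31.746362686157227, 107.91966247558594), 11.890129089355469)
axis deg 100.38774956791681
2010 mean [ 0.5229 -0.2649  0.012 ] rect ((520.7564697265625, -272.5455322265625), (266.7057189941406, 105.77064514160156), 81.75054931640625)
axis deg 81.28230477585063
```

View pics/crop.png

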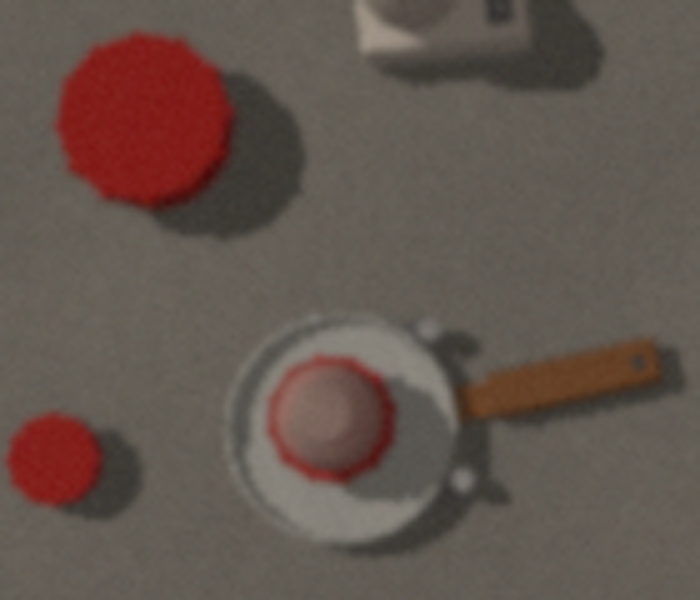

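The crop confirms it: the middle case, with the dome on it, stands in the middle of the tray. The posts are at crop (428,328) and (462,480), and the handle points to the right. I'll work out the hover move.

```bash
cat >> h.py <<'E'
def down(yaw):  # tool x axis at world yaw deg, z down
    a=np.radians(yaw); return R.from_matrix(np.array([[np.cos(a),np.sin(a),0],[np.sin(a),-np.cos(a),0],[0,0,-1.]]))
def rel(pos,yaw):
    s=ctrl.get_state(); R0=R.from_quat(s['tcp_rot'])
    print('turn',(R0.inv()*down(yaw)).as_rotvec(degrees=True).round(2),'shift',(R0.inv().apply(np.array(pos)-s['eef_pos'])*1000).round(1))
E
python3 - <<'E'
from h import *
print(ctrl.nose_length)
p=shot('top')
P=px2w(p,[[295.6,185.6],[302.4,216]],.022);print(P,P.mean(0),np.linalg.norm(P[0]-P[1]))
rel((.592,.045,.25),102.4)
E
```

```text
0.022
[[0.61414244 0.13641666 0.022     ]
 [0.53523759 0.11899631 0.022     ]] [0.57469002 0.12770649 0.022     ] 0.08080496923460281
turn [ -0.    -0.   -85.85] shift [ 580.3 -549.5    3.3]
```

Careful with the scale: shifts go in shares of 0.75 m and turns go in shares of pi/2 rad. That gives: 580 mm is 0.7733, -550 mm is -0.7333, -86 degrees is -0.9556.

Emit:
send_rows(rows="0 0 -0.9556 0.7733 -0.7333 0.004 1;0 0 -0.9556 0.7733 -0.7333 0.004 1;0 0 -0.9556 0.7733 -0.7333 0.004 1;0 0 -0.9556 0.7733 -0.7333 0.004 1;0 0 -0.9556 0.7733 -0.7333 0.004 1;0 0 -0.9556 0.7733 -0.7333 0.004 1;0 0 -0.9556 0.7733 -0.7333 0.004 1;0 0 -0.9556 0.7733 -0.7333 0.004 1")

```text
time: 2.15
eef_pos: [0.4428, -0.2121, 0.2519]
tcp_rot: [0.624, 0.782, 0.0, 0.001]
contact_force: [0.8, -0.3, -0.2]
opening: 0.998
finger_force: 0.0
```

Run:
```python
from h import *
rel((.592,.045,.25),102.4)
```

```text
turn [0.06 0.06 0.43] shift [217.6 202.5   1.9]
```

Converted, 205 mm is 0.2733, 190 mm is 0.2533.

Emit:
send_rows(rows="0 0 0 0.2733 0.2533 0 1;0 0 0 0.2733 0.2533 0 1;0 0 0 0.2733 0.2533 0 1;0 0 0 0.2733 0.2533 0 1;0 0 0 0.2733 0.2533 0 1;0 0 0 0.2733 0.2533 0 1;0 0 0 0.2733 0.2533 0 1")

```text
time: 3.02
eef_pos: [0.5829, 0.0269, 0.2513]
tcp_rot: [0.626, 0.78, -0.0, -0.0]
contact_force: [-0.3, 0.4, -0.3]
opening: 0.997
finger_force: 0.0
```

Run:
```python
from h import *
s=ctrl.get_state();print(s['eef_pos'],s['contact_force'],s['wrist_torque'])
p=shot('wrist','w1.png')
E=np.array(p['extrinsics']);print(-E[:3,:3].T@E[:3,3])
print(w2px(p,[[.599,.018,.016],[.5873,.0702,.016],[.6141,.1364,.022],[.5352,.119,.022]]))
rel((.592,.045,.25),102.4)
```

```text
[0.58292157 0.02686318 0.25132154] [-0.31541141  0.43783672 -0.30451494] [ 0.02629117 -0.0027355  -0.03362024]
[0.56708702 0.10040609 0.37158232]
[[328.88006478 171.97583047]
 [329.25691591 120.62137962]
 [372.92240515  57.84063555]
 [287.48779135  57.90820764]]
turn [-0.02  0.01  0.04] shift [16.1 12.9  1.4]
```

View pics/w1.png

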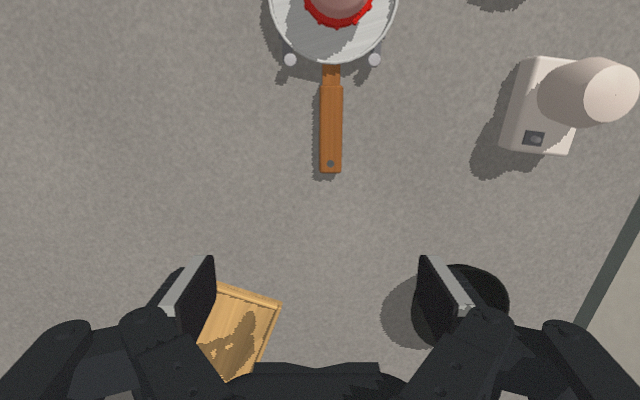

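The wrist view shows the handle from (332,87) to (331,173), posts at (290,60) and (375,60), and the tray edge above. The prediction matches within 3 px. I'll refine from the segmentation.

Run:
```python
from h import *
p=shot('wrist')
h=cv2.cvtColor(p['color'],cv2.COLOR_RGB2HSV);m=cv2.inRange(h,(5,90,40),(20,255,255))[90:172,310:355]
v,u=np.where(m);W=px2w(p,np.c_[u+310,v+90],.016)[:,:2]
c=W.mean(0);a=np.linalg.svd(W-c,full_matrices=False)[2][0];a*=np.sign(a[1])
print('c',c,'yaw',np.degrees(np.arctan2(a[1],a[0])),'ext',((W-c)@a).min(),((W-c)@a).max())
e=px2w(p,[[331,173.5],[332,86.5]],.016);print(e,np.linalg.norm(e[0]-e[1]))
P=px2w(p,[[290,60],[375,60]],.022);d=P[1]-P[0];print(P,np.degrees(np.arctan2(d[1],d[0])),np.linalg.norm(d))
o=e.mean(0)[:2];dr=-a;print('origin',o,'posts->line offset',np.cross(a,o-P.mean(0)[:2]))
g=o+dr*.008;print('grasp',g)
rel((*g,.10),np.degrees(np.arctan2(a[1],a[0])))
```

```text
c [0.59037307 0.06115447] yaw 102.41380800855242 ext -0.043339075553729144 0.03885468547287393
[[0.60153371 0.01645378 0.016     ]
 [0.5825063  0.10257343 0.016     ]] 0.08819658076252873
[[0.53791115 0.117362   0.022     ]
 [0.61659094 0.13458141 0.022     ]] 12.344795823408049 0.08054202539731312
origin [0.59202    0.05951361] posts->line offset -0.00013712286561771113
grasp [0.59373977 0.05170064]
turn [-0.01  0.01 -0.01] shift [ 22.5  16.2 151.4]<stdin>:9: DeprecationWarning: Arrays of 2-dimensional vectors are deprecated. Use arrays of 3-dimensional vectors instead. (deprecated in NumPy 2.0)
```

Converted, 222 mm is 0.296, 15.5 mm is 0.0207.

Emit:
send_rows(rows="0 0 0 0.016 0.0107 0.08 0.3;0 0 0 0.0293 0.0207 0.16 0.3;0 0 0 0.0293 0.0207 0.24 0.3;0 0 0 0.0293 0.0207 0.2733 0.3;0 0 0 0.0293 0.0207 0.2867 0.3;0 0 0 0.0293 0.0207 0.2933 0.3;0 0 0 0.0293 0.0207 0.296 0.3;0 0 0 0.0293 0.0207 0.296 0.3")

```text
time: 4.12
eef_pos: [0.5945, 0.052, 0.0308]
tcp_rot: [0.626, 0.78, 0.001, 0.001]
contact_force: [0.7, -0.8, -0.5]
opening: 0.646
finger_force: 0.0
```

Run:
```python
from h import *
s=ctrl.get_state();print(s['eef_pos'],s['contact_force'],s['wrist_torque'],s['opening'])
rel((.5932,.0514,.027),102.4)
shot('wrist','w2.png')
```

```text
[0.59451641 0.05201697 0.03078342] [ 0.66663262 -0.80491821 -0.46499841] [-0.04367559  0.01008721 -0.02635688] 0.6462146174953219
turn [0.13 0.04 0.08] shift [-0.3 -1.4  3.8]
```

View pics/w2.png

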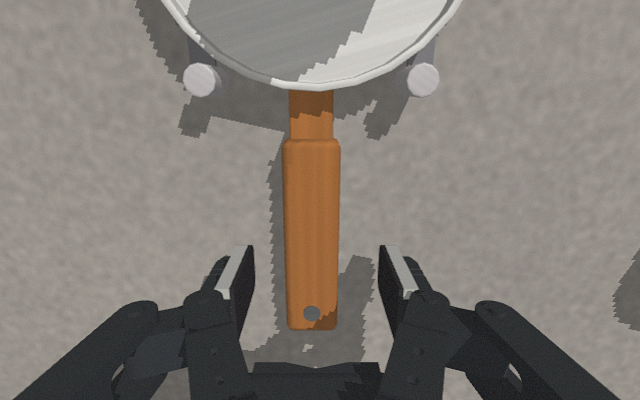

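The pads straddle the handle, whose end is at (312,328), about 1.5 mm to its right. I'll correct that, lower and close.

Emit:
send_rows(rows="0 0 0 0 -0.002 0.0047 0.3;0 0 0 0 -0.002 0.0047 0;0 0 0 0 -0.002 0.0047 -1;0 0 0 0 -0.002 0.0047 -1;0 0 0 0 -0.002 0.0047 -1;0 0 0 0 -0.002 0.0047 -1;0 0 0 0 -0.002 0.0047 -1;0 0 0 0 -0.002 0.0047 -1", grip_force=60)

```text
time: 5.18
eef_pos: [0.5924, 0.0519, 0.0262]
tcp_rot: [0.626, 0.78, 0.0, 0.0]
contact_force: [-1.1, 0.6, 2.9]
opening: 0.263
finger_force: 61.4
```

```bash
cat > s.py <<'E'
from h import *
s=ctrl.get_state();q=R.from_quat(s['tcp_rot'])
print('t',s['time'],np.round(s['eef_pos'],4),'F tool',q.inv().apply(s['contact_force']).round(2),'T',q.inv().apply(s['wrist_torque']).round(3),s['opening'],s['finger_force'])
E
python3 s.py
```

```text
t 5.175 [0.5924 0.0519 0.0262] F tool [ 0.82 -0.91 -2.94] T [ 0.029  0.116 -0.038] 0.2629636166046546 61.42326235771179
```

Converted, -6 mm is -0.008, -5 mm is -0.0067.

Emit:
send_rows(rows="0 0 0 -0.0013 0 -0.0004 -1;0 0 0 -0.0027 0 -0.0004 -1;0 0 0 -0.004 0 -0.0004 -1;0 0 0 -0.0053 0 -0.0004 -1;0 0 0 -0.0067 0 -0.0004 -1;0 0 0 -0.008 0 -0.0004 -1;0 0 0 -0.008 0 -0.0004 -1")

```text
time: 6.05
eef_pos: [0.5931, 0.0466, 0.0262]
tcp_rot: [0.626, 0.78, 0.0, -0.001]
contact_force: [-2.3, 5.3, 4.1]
opening: 0.26
finger_force: 61.5
```

```bash
python3 s.py
```

```text
t 6.05 [0.5931 0.0466 0.0262] F tool [ 5.69 -1.15 -4.13] T [-0.093  0.934 -0.02 ] 0.2595625881503473 61.53496026992798
```

Converted, -2 mm is -0.0027, -1.4 mm is -0.0019.

Emit:
send_rows(rows="0 0 0 -0.0009 0 0 -1;0 0 0 -0.0019 0 0 -1;0 0 0 -0.0027 0 0 -1;0 0 0 -0.0027 0 0 -1")

```text
time: 6.55
eef_pos: [0.5936, 0.0447, 0.0262]
tcp_rot: [0.626, 0.78, 0.0, -0.001]
contact_force: [-1.5, 6.5, 3.8]
opening: 0.258
finger_force: 61.5
```

```bash
python3 s.py
```

```text
t 6.55 [0.5936 0.0447 0.0262] F tool [ 6.72 -0.06 -3.79] T [-0.023  0.987 -0.047] 0.25821010178429793 61.53974175453186
```

Converted, -2 mm is -0.0027, -1.4 mm is -0.0019.

Emit:
send_rows(rows="0 0 0 -0.0009 0 0 -1;0 0 0 -0.0019 0 0 -1;0 0 0 -0.0027 0 0 -1;0 0 0 -0.0027 0 0 -1")

```text
time: 7.05
eef_pos: [0.594, 0.0428, 0.0262]
tcp_rot: [0.626, 0.78, 0.0, -0.001]
contact_force: [-0.7, 6.3, 4.4]
opening: 0.256
finger_force: 61.5
```

```bash
python3 s.py
```

```text
t 7.05 [0.594  0.0428 0.0262] F tool [ 6.28  0.71 -4.35] T [ 0.047  1.029 -0.057] 0.25571587120357997 61.54265642166138
```

Converted, -1.5 mm is -0.002, -1 mm is -0.0013.

Emit:
send_rows(rows="0 0 0 -0.0007 0 0 -1;0 0 0 -0.0013 0 0 -1;0 0 0 -0.002 0 0 -1;0 0 0 -0.002 0 0 -1")

```text
time: 7.55
eef_pos: [0.5943, 0.0413, 0.0262]
tcp_rot: [0.626, 0.78, 0.0, -0.001]
contact_force: [-1.4, 5.6, 4.0]
opening: 0.262
finger_force: 61.5
```

```bash
python3 s.py
```

```text
t 7.55 [0.5943 0.0413 0.0262] F tool [ 5.74 -0.12 -3.98] T [-0.067  0.998 -0.012] 0.26220611910471125 61.54697299003601
```

Converted, -1.5 mm is -0.002, -1 mm is -0.0013.

Emit:
send_rows(rows="0 0 0 -0.0007 0 0 -1;0 0 0 -0.0013 0 0 -1;0 0 0 -0.002 0 0 -1;0 0 0 -0.002 0 0 -1")

```text
time: 8.05
eef_pos: [0.5945, 0.0404, 0.0262]
tcp_rot: [0.626, 0.78, 0.001, -0.001]
contact_force: [-1.1, 8.2, 3.6]
opening: 0.256
finger_force: 61.6
```

```bash
python3 s.py
```

```text
t 8.05 [0.5945 0.0404 0.0262] F tool [ 8.24  0.73 -3.61] T [-0.013  1.28  -0.016] 0.2563881690584083 61.58862233161926
```

Converted, -0.9 mm is -0.0012, -0.5 mm is -0.0007.

Emit:
send_rows(rows="0 0 0 -0.0007 0 0 -1;0 0 0 -0.0012 0 0 -1;0 0 0 -0.0012 0 0 -1")

```text
time: 8.43
eef_pos: [0.5946, 0.0403, 0.0263]
tcp_rot: [0.626, 0.78, 0.001, -0.002]
contact_force: [-1.2, 10.0, 4.6]
opening: 0.258
finger_force: 61.6
```

```bash
python3 s.py; python3 s.py; python3 s.py
```

```text
t 8.425 [0.5946 0.0403 0.0263] F tool [10.07  1.   -4.57] T [-0.115  1.618 -0.003] 0.25804196119803585 61.64705514907837
t 8.425 [0.5946 0.0403 0.0263] F tool [10.07  1.   -4.57] T [-0.115  1.618 -0.003] 0.25804196119803585 61.64705514907837
t 8.425 [0.5946 0.0403 0.0263] F tool [10.07  1.   -4.57] T [-0.115  1.618 -0.003] 0.25804196119803585 61.64705514907837
```

Converted, -2 mm is -0.0027, -1 mm is -0.0013.

Emit:
send_rows(rows="0 0 0 -0.0013 0 0 -1;0 0 0 -0.0027 0 0 -1;0 0 0 -0.0027 0 0 -1")

```text
time: 8.8
eef_pos: [0.5946, 0.04, 0.0263]
tcp_rot: [0.627, 0.779, 0.002, -0.003]
contact_force: [-2.2, 16.8, 6.2]
opening: 0.261
finger_force: 61.8
```

```bash
cat > s2.py <<'E'
from h import *
L=[]
for i in range(6):
    s=ctrl.get_state();q=R.from_quat(s['tcp_rot']);L.append(np.r_[q.inv().apply(s['contact_force']),q.inv().apply(s['wrist_torque'])]);ctrl.read_camera('wrist')
print(s['time'],np.round(s['eef_pos'],4),'mean',np.mean(L,0).round(3),'sd',np.std(L,0).round(3))
E
python3 s2.py
```

```text
9.05 [0.5945 0.04   0.0262] mean [16.041  0.897 -5.416 -0.222  2.532 -0.049] sd [0.52  0.615 0.537 0.008 0.025 0.01 ]
```

Converted, 4.5 mm is 0.006, 4 mm is 0.0053.

Emit:
send_rows(rows="0 0 0 0.0013 0 0 -1;0 0 0 0.0027 0 0 -1;0 0 0 0.004 0 0 -1;0 0 0 0.0053 0 0 -1;0 0 0 0.006 0 0 -1;0 0 0 0.006 0 0 -1")

```text
time: 9.85
eef_pos: [0.5946, 0.0403, 0.0262]
tcp_rot: [0.626, 0.78, -0.0, 0.0]
contact_force: [-0.4, 2.0, 3.5]
opening: 0.258
finger_force: 61.5
```

```bash
python3 s2.py
```

```text
10.1 [0.5946 0.0403 0.0262] mean [ 1.568 -0.806 -2.989  0.097  0.318 -0.029] sd [0.281 0.582 0.651 0.034 0.073 0.015]
```

Converted, -3.5 mm is -0.0047, 2.5 mm is 0.0033.

Emit:
send_rows(rows="0 0 0 0.0013 0 0 -1;0 0 0 0.0027 0 0 -1;0 0 0 0.0033 0 0 -1;0 0 0 0.0033 -0.0016 0 -1;0 0 0 0.0033 -0.0032 0 -1;0 0 0 0.0033 -0.0047 0 -1;0 0 0 0.0033 -0.0047 0 -1;0 0 0 0.0033 -0.0047 0 -1")

```text
time: 11.15
eef_pos: [0.5906, 0.0428, 0.0263]
tcp_rot: [0.626, 0.78, 0.0, -0.0]
contact_force: [0.6, 2.0, 0.7]
opening: 0.266
finger_force: 61.2
```

```bash
python3 s.py
```

```text
t 11.15 [0.5906 0.0428 0.0263] F tool [ 1.83  1.07 -0.67] T [-0.299  0.256  0.137] 0.26649330619594136 61.170573234558105
```

Converted, -4.5 mm is -0.006, -4 mm is -0.0053.

Emit:
send_rows(rows="0 0 0 -0.0013 0 0 -1;0 0 0 -0.0027 0 0 -1;0 0 0 -0.004 0 0 -1;0 0 0 -0.0053 0 0 -1;0 0 0 -0.006 0 0 -1;0 0 0 -0.006 0 0 -1")

```text
time: 11.9
eef_pos: [0.591, 0.0395, 0.0262]
tcp_rot: [0.626, 0.78, 0.0, -0.002]
contact_force: [-0.8, 7.1, 1.5]
opening: 0.26
finger_force: 61.4
```

```bash
python3 s.py
```

```text
t 11.9 [0.591  0.0395 0.0262] F tool [ 7.15  0.78 -1.51] T [-0.136  1.106  0.123] 0.25995825151795726 61.43483877182007
```

Converted, -2 mm is -0.0027, -1.4 mm is -0.0019.

Emit:
send_rows(rows="0 0 0 -0.0009 0 0 -1;0 0 0 -0.0019 0 0 -1;0 0 0 -0.0027 0 0 -1;0 0 0 -0.0027 0 0 -1")

```text
time: 12.4
eef_pos: [0.591, 0.039, 0.0262]
tcp_rot: [0.626, 0.779, 0.001, -0.003]
contact_force: [-1.8, 11.2, 3.8]
opening: 0.26
finger_force: 61.6
```

```bash
python3 s2.py
```

```text
12.65 [0.591  0.039  0.0262] mean [11.51   0.89  -3.401 -0.299  1.837  0.072] sd [0.451 0.415 0.598 0.036 0.021 0.018]
```

Still caught, and the twist has the same sign, so I'll continue the same way.

Converted, 6 mm is 0.008, 4 mm is 0.0053.

Emit:
send_rows(rows="0 0 0 0.0027 0 0 -1;0 0 0 0.0053 0 0 -1;0 0 0 0.008 0 0 -1;0 0 0 0.008 -0.0016 0 -1;0 0 0 0.008 -0.0032 0 -1;0 0 0 0.008 -0.0044 0 -1;0 0 0 0.008 -0.0044 0 -1")

```text
time: 13.58
eef_pos: [0.5875, 0.0412, 0.0262]
tcp_rot: [0.626, 0.78, 0.0, 0.0]
contact_force: [1.2, -0.8, 0.3]
opening: 0.259
finger_force: 61.1
```

```bash
python3 s.py
```

```text
t 13.575 [0.5875 0.0412 0.0262] F tool [-1.06  1.   -0.3 ] T [-0.268 -0.098  0.213] 0.2587209327834358 61.108750104904175
```

Converted, -5.5 mm is -0.0073, -5 mm is -0.0067.

Emit:
send_rows(rows="0 0 0 -0.0013 0 0 -1;0 0 0 -0.0027 0 0 -1;0 0 0 -0.004 0 0 -1;0 0 0 -0.0053 0 0 -1;0 0 0 -0.0067 0 0 -1;0 0 0 -0.0073 0 0 -1;0 0 0 -0.0073 0 0 -1")

```text
time: 14.45
eef_pos: [0.5882, 0.0368, 0.0262]
tcp_rot: [0.626, 0.78, 0.0, -0.001]
contact_force: [0.4, 4.5, 1.9]
opening: 0.258
finger_force: 61.4
```

```bash
python3 s2.py
```

```text
14.7 [0.5882 0.0368 0.0262] mean [ 4.899  0.646 -1.854 -0.219  0.8    0.131] sd [0.607 0.543 0.375 0.054 0.022 0.019]
```

Through at this offset: it is past the gate line with only the tray's drag on it. I'll continue carefully.

Converted, -7 mm is -0.0093, -6 mm is -0.008.

Emit:
send_rows(rows="0 0 0 -0.0013 0 0 -1;0 0 0 -0.0027 0 0 -1;0 0 0 -0.004 0 0 -1;0 0 0 -0.0053 0 0 -1;0 0 0 -0.0067 0 0 -1;0 0 0 -0.008 0 0 -1;0 0 0 -0.0093 0 0 -1;0 0 0 -0.0093 0 0 -1")

```text
time: 15.75
eef_pos: [0.5895, 0.0301, 0.0263]
tcp_rot: [0.626, 0.78, 0.0, -0.001]
contact_force: [-1.0, 5.6, 2.4]
opening: 0.261
finger_force: 61.4
```

```bash
python3 s2.py
```

```text
16.0 [0.5895 0.0301 0.0262] mean [ 5.574  0.622 -2.717 -0.153  0.895  0.024] sd [0.6   0.313 0.441 0.028 0.029 0.021]
```

Converted, -12 mm is -0.016, -10.2 mm is -0.0136.

Emit:
send_rows(rows="0 0 0 -0.0023 0 0 -1;0 0 0 -0.0045 0 0 -1;0 0 0 -0.0068 0 0 -1;0 0 0 -0.0091 0 0 -1;0 0 0 -0.0113 0 0 -1;0 0 0 -0.0136 0 0 -1;0 0 0 -0.016 0 0 -1;0 0 0 -0.016 0 0 -1")

```text
time: 17.05
eef_pos: [0.5919, 0.0185, 0.0263]
tcp_rot: [0.626, 0.78, -0.0, -0.002]
contact_force: [-1.3, 5.9, 2.6]
opening: 0.263
finger_force: 61.5
```

```bash
python3 s.py
```

```text
t 17.05 [0.5919 0.0185 0.0263] F tool [ 6.07  0.06 -2.58] T [-0.147  0.98  -0.018] 0.26344307035926556 61.51053428649902
```

Converted, -12 mm is -0.016, -10.2 mm is -0.0136.

Emit:
send_rows(rows="0 0 0 -0.0023 0 0 -1;0 0 0 -0.0045 0 0 -1;0 0 0 -0.0068 0 0 -1;0 0 0 -0.0091 0 0 -1;0 0 0 -0.0113 0 0 -1;0 0 0 -0.0136 0 0 -1;0 0 0 -0.016 0 0 -1;0 0 0 -0.016 0 0 -1")

```text
time: 18.05
eef_pos: [0.5944, 0.0072, 0.0263]
tcp_rot: [0.626, 0.78, 0.0, -0.002]
contact_force: [-1.7, 6.7, 3.3]
opening: 0.258
finger_force: 61.6
```

```bash
python3 s.py
```

```text
t 18.05 [0.5944 0.0072 0.0263] F tool [ 6.88 -0.27 -3.29] T [-0.105  1.219 -0.049] 0.2582276098544762 61.577664613723755
```

Converted, -12 mm is -0.016, -10.2 mm is -0.0136.

Emit:
send_rows(rows="0 0 0 -0.0023 0 0 -1;0 0 0 -0.0045 0 0 -1;0 0 0 -0.0068 0 0 -1;0 0 0 -0.0091 0 0 -1;0 0 0 -0.0113 0 0 -1;0 0 0 -0.0136 0 0 -1;0 0 0 -0.016 0 0 -1;0 0 0 -0.016 0 0 -1")

```text
time: 19.05
eef_pos: [0.597, -0.0046, 0.0262]
tcp_rot: [0.625, 0.78, -0.0, -0.002]
contact_force: [-1.5, 2.8, 2.4]
opening: 0.262
finger_force: 61.4
```

```bash
python3 s.py
```

```text
t 19.05 [ 0.597  -0.0046  0.0262] F tool [ 3.08 -0.89 -2.42] T [-0.023  0.442 -0.045] 0.2620148204716491 61.39742732048035
```

Converted, -12 mm is -0.016, -10.2 mm is -0.0136.

Emit:
send_rows(rows="0 0 0 -0.0023 0 0 -1;0 0 0 -0.0045 0 0 -1;0 0 0 -0.0068 0 0 -1;0 0 0 -0.0091 0 0 -1;0 0 0 -0.0113 0 0 -1;0 0 0 -0.0136 0 0 -1;0 0 0 -0.016 0 0 -1;0 0 0 -0.016 0 0 -1")

```text
time: 20.05
eef_pos: [0.6007, -0.0182, 0.0262]
tcp_rot: [0.626, 0.78, -0.0, 0.0]
contact_force: [-0.6, 0.1, 1.8]
opening: 0.258
finger_force: 61.3
```

Run:
```python
exec(open('s.py').read())
p=shot('wrist','w3.png')
```

```text
t 20.05 [ 0.6007 -0.0182  0.0262] F tool [ 0.25 -0.52 -1.83] T [0.005 0.093 0.003] 0.25831074282605204 61.29255294799805
```

View pics/w3.png

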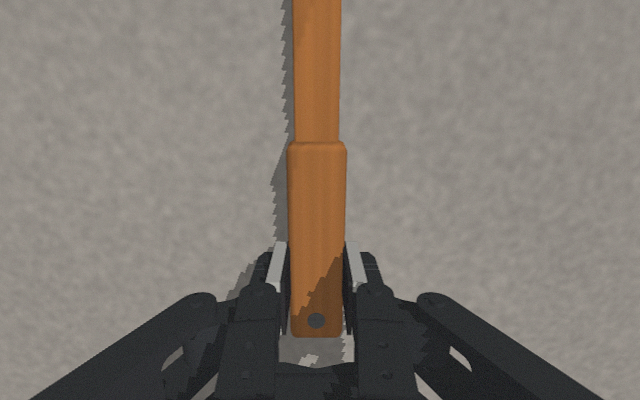

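The wrist view shows the handle held firmly at (317,240–335) with no slip, and the force is near zero. Keep drawing.

Converted, -30 mm is -0.04, -25 mm is -0.0333.

Emit:
send_rows(rows="0 0 0 -0.004 0 0 -1;0 0 0 -0.008 0 0 -1;0 0 0 -0.012 0 0 -1;0 0 0 -0.016 0 0 -1;0 0 0 -0.0213 0 0 -1;0 0 0 -0.0267 0 0 -1;0 0 0 -0.0333 0 0 -1;0 0 0 -0.04 0 0 -1")

```text
time: 21.1
eef_pos: [0.6072, -0.0475, 0.0262]
tcp_rot: [0.626, 0.78, -0.0, -0.0]
contact_force: [-1.2, 1.2, 1.0]
opening: 0.259
finger_force: 61.4
```

Converted, -45 mm is -0.06, -42 mm is -0.056.

Emit:
send_rows(rows="0 0 0 -0.008 0 0 -1;0 0 0 -0.016 0 0 -1;0 0 0 -0.0267 0 0 -1;0 0 0 -0.0373 0 0 -1;0 0 0 -0.048 0 0 -1;0 0 0 -0.056 0 0 -1;0 0 0 -0.06 0 0 -1;0 0 0 -0.06 0 0 -1")

```text
time: 22.1
eef_pos: [0.617, -0.0918, 0.0263]
tcp_rot: [0.626, 0.78, -0.0, 0.001]
contact_force: [0.6, -0.3, 0.5]
opening: 0.264
finger_force: 61.2
```

Run:
```python
exec(open('s.py').read())
p=shot('scene');c=p['color'][110:310,180:460]
cv2.imwrite('pics/sc2.png',cv2.resize(c,None,fx=2.8,fy=2.8,interpolation=cv2.INTER_CUBIC)[:,:,::-1])
```

```text
t 22.1 [ 0.617  -0.0918  0.0263] F tool [-0.4   0.48 -0.52] T [ 0.048 -0.145  0.023] 0.2635064317083671 61.20653986930847
```

View pics/sc2.png

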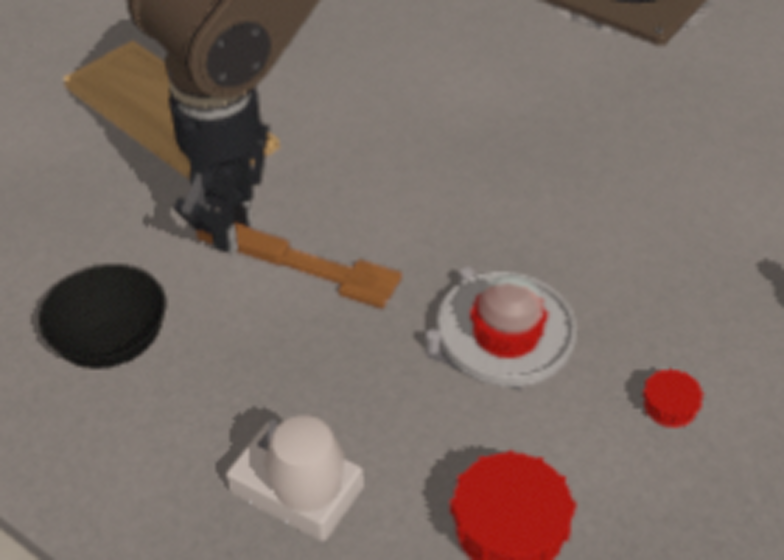

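The stack stands in its dock, tray between its posts, and the shoehorn is fully out with its heel at crop (380,285). I'll lift it and carry it over the rack.

Converted, -215 mm is -0.2867, -205 mm is -0.2733, 20.7 degrees is 0.23.

Emit:
send_rows(rows="0 0 0 0 0 -0.0333 -1;0 0 0 0 0 -0.08 -1;0 0 0.0556 -0.04 -0.0267 -0.1 -1;0 0 0.1111 -0.1 -0.0733 -0.1 -1;0 0 0.1667 -0.16 -0.1173 -0.1 -1;0 0 0.23 -0.22 -0.1613 -0.1 -1;0 0 0.23 -0.2733 -0.2 -0.1 -1;0 0 0.23 -0.2867 -0.2107 -0.1 -1")

```text
time: 23.15
eef_pos: [0.5077, -0.3376, 0.1009]
tcp_rot: [0.757, 0.653, -0.0, 0.0]
contact_force: [0.7, -0.2, -0.5]
opening: 0.262
finger_force: 61.0
```

Emit:
send_rows(rows="0 0 0 0 0 0 -1;0 0 0 0 0 0 -1")

```text
time: 23.4
eef_pos: [0.5094, -0.3337, 0.1008]
tcp_rot: [0.755, 0.655, 0.0, -0.001]
contact_force: [0.7, 0.2, -0.8]
opening: 0.262
finger_force: 61.0
```

Run:
```python
exec(open('s.py').read())
rel((.509,-.3358,.10),81.7)
p=shot('wrist','w4.png')
t=shot('top');cv2.imwrite('pics/t4.png',cv2.resize(t['color'][170:280,380:540],None,fx=5,fy=5,interpolation=cv2.INTER_CUBIC)[:,:,::-1])
```

```text
t 23.4 [ 0.5094 -0.3337  0.1008] F tool [0.3  0.64 0.78] T [ 0.042 -0.     0.004] 0.2620985094117838 61.03552222251892
turn [-0.04 -0.05  0.17] shift [-2.1 -0.1  0.8]
```

View pics/w4.png

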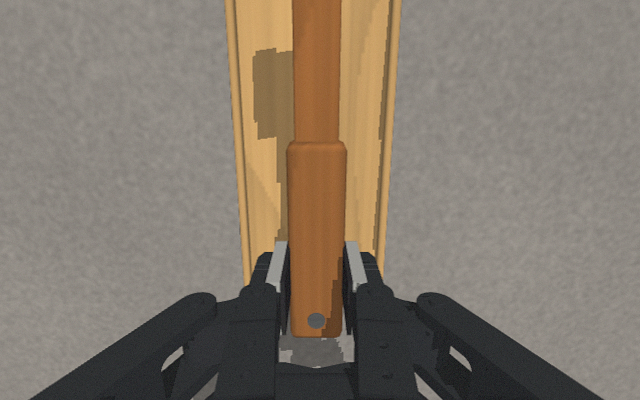

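The shoehorn, at (317,240), lies parallel and centred between the rack walls (about 240–385). I'll lower it with force feedback.

Converted, 67 mm is 0.0893, 65 mm is 0.0867.

Emit:
send_rows(rows="0 0 0 -0.0027 0 0.0267 -1;0 0 0 -0.0027 0 0.0533 -1;0 0 0 -0.0027 0 0.0693 -1;0 0 0 -0.0027 0 0.0773 -1;0 0 0 -0.0027 0 0.0827 -1;0 0 0 -0.0027 0 0.0867 -1;0 0 0 -0.0027 0 0.0893 -1;0 0 0 -0.0027 0 0.0893 -1")

```text
time: 24.5
eef_pos: [0.5089, -0.3372, 0.0345]
tcp_rot: [0.756, 0.655, 0.0, 0.0]
contact_force: [-0.0, 0.2, -1.6]
opening: 0.26
finger_force: 61.0
```

Converted, 2 mm is 0.0027, 1 mm is 0.0013.

Emit:
send_rows(rows="0 0 0 0 0 0.0013 -1;0 0 0 0 0 0.0027 -1;0 0 0 0 0 0.0027 -1")

```text
time: 24.88
eef_pos: [0.5088, -0.3371, 0.0322]
tcp_rot: [0.756, 0.655, -0.0, -0.0]
contact_force: [0.0, -0.6, -0.6]
opening: 0.262
finger_force: 61.0
```

```bash
python3 s.py
```

```text
t 24.875 [ 0.5088 -0.3371  0.0322] F tool [-0.61  0.11  0.56] T [ 0.033 -0.064  0.047] 0.2620450403692535 61.03771448135376
```

Another 1 mm down, then release gently and lift.

Converted, 0.8 mm is 0.0011.

Emit:
send_rows(rows="0 0 0 0 0 0.0011 -1;0 0 0 0 0 0.0011 -1;0 0 0 0 0 0.0011 -0.4;0 0 0 0 0 0.0011 -0.2;0 0 0 0 0 0.0011 -0.1;0 0 0 0 0 0.0011 -0.1;0 0 0 0 0 0.0011 -0.1;0 0 0 0 0 0.0011 -0.1", grip_force=20)

```text
time: 25.88
eef_pos: [0.5088, -0.3371, 0.0314]
tcp_rot: [0.756, 0.655, 0.0, -0.0]
contact_force: [0.6, 0.6, -0.0]
opening: 0.449
finger_force: 0.0
```

Converted, -170 mm is -0.2267, -140 mm is -0.1867.

Emit:
send_rows(rows="0 0 0 0 0 -0.008 -0.1;0 0 0 0 0 -0.02 -0.1;0 0 0 0 0 -0.0533 -0.1;0 0 0 0 0 -0.12 -0.1;0 0 0 0 0 -0.1867 -0.1;0 0 0 -0.0533 0 -0.2267 -0.1;0 0 0 -0.1067 0 -0.2267 -0.1;0 0 0 -0.1067 0 -0.2267 -0.1")

```text
time: 26.88
eef_pos: [0.4969, -0.4189, 0.2032]
tcp_rot: [0.757, 0.654, -0.0, 0.001]
contact_force: [0.7, 0.8, 0.0]
opening: 0.453
finger_force: 0.0
```

Run:
```python
exec(open('s.py').read())
w=shot('wrist')['color'];t=cv2.resize(shot('top')['color'][150:260,240:520],(640,252),interpolation=cv2.INTER_CUBIC)
cv2.imwrite('pics/f.png',np.vstack([w[:340],t])[:,:,::-1])
```

```text
t 26.875 [ 0.4969 -0.4189  0.2032] F tool [ 0.94  0.6  -0.05] T [-0.02   0.008  0.02 ] 0.4526455746687086 0.0
```

View pics/f.png

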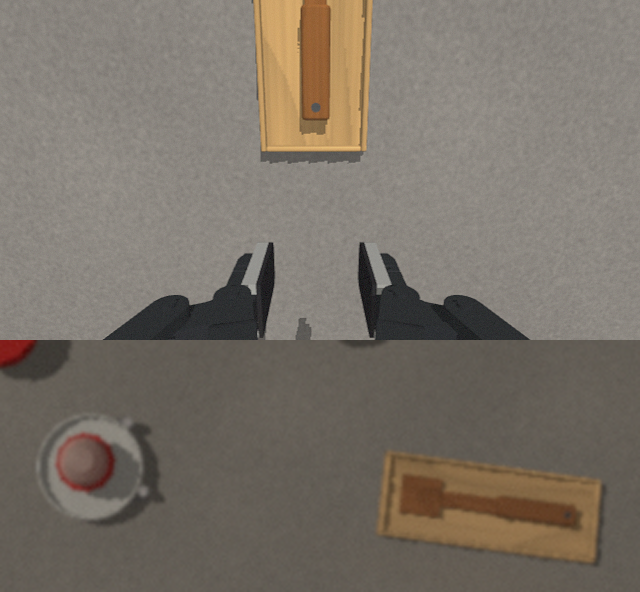

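The shoehorn lies wholly inside the rack (lower image: heel at (422,496), handle end at (578,516)). The stack stands in its dock at (88,464), and the gripper is clear. I'm handing in.

```bash
python3 -c "
from plant import ctrl
print(ctrl.sign_off())"
```

```text
the job is handed in; nothing more can be done
None
```

The shoehorn came out through the keeper gate with the pull staying under about 17 N and now lies flat in the rack, released; the stack still stands in its dock, and the job was handed in at about 27 s.

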